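# Close a plaster lamp mould in the ratchet clamp

### The job

Stand the loose half of the plaster mould upright on the clamp bed between the pressure plate and the fixed half, its sockets facing the knobs on the fixed half, and let go of it. Then swing the red-handled ratchet lever back and forth to run the pressure plate up until the mould is shut and held firmly, which is when the forward pull at the handle reaches about 8 N; do not pull as hard as 12 N, or the plaster cracks. Leave the lever swung fully back to its rest and leave everything else on the bench where it is.

Things in the scene. Friction and masses are not known exactly. Their poses are not given: they have to be found in the camera images.
- mould_half: the loose half of a two-part plaster mould: an off-white upright block 64 mm wide (its x), 38 thick (y), 90 high (z), about 0.25 kg. Two square sockets, 16 by 16 mm and 9 deep, in its +y face (the parting face, at y = +19) at x = -19, z = 22 and x = +19, z = 66 mm. Origin at the centre of its underside. Starts upright on the bench in one of three places.
- fixed_half: the other half, plaster 64 mm wide (its x), 90 high, fixed to the clamp's green end stop (98 mm high). Origin: middle of the lower edge of its parting face, on the bed's top; +y points into its plaster, z up. Round knobs 6.5 mm proud at x = -19, z = 22 and x = +19, z = 66 fit the sockets with 1.5 mm play. Shut, the loose half is oriented as this frame, origin at x = 0, y = -19 mm.
- bed_mid (a point): a point on the middle line of the clamp's flat bed (110 mm wide, open at the sides, top 20 mm above the bench), 20 mm in front of the pressure plate (64 mm wide, top 80 mm above the bed). The plate first stands 64 to 74 mm from the fixed half's parting face. It floats on its pins: it first pushes with 4 to 7 N, until the strong springs bear, 0 to 24 mm on, set differently each time.
- ratchet_lever (a joint): lever angle, rad: 0 = back against its rest, away from the mould; 1.26 = fully forward, towards the mould (clockwise from above). Stays where it is left; unloaded it takes up to 4 N at the grip. The strong springs bear on the mould after 5 to 12 notches; only from there does the forward pull climb, with every notch. About 8 N is firm; 12 N cracks the plaster.
- lever_grip (a point): middle of the lever's red round handle: 22 mm thick, 100 mm long, level, its axis 94 mm above the bench, pointing at the pivot, 170 mm from it. 70 mm of free space below. The lever reaches from the pivot towards the robot.
- lever_pivot (a point): the lever's vertical pivot, over the toothed wheel on the green gear case, at the handle's height; the grip moves on a level circle about it. A forward swing turns the wheel and drives the plate 5 mm per notch, three notches a full swing; on the back swing the lever's pawl clicks over the teeth while a second pawl holds the wheel at the last whole notch.
- lamp_stack: a nested stack of six small terracotta lamp bowls, 80 mm across, 80 mm high; origin at the centre of its underside. Leave alone.
- dish_mould: a round, one-piece off-white plaster dish mould, 96 mm across, 52 mm high, hollow on top; origin at the centre of its underside. Leave alone.
- lamp_a: a single terracotta lamp bowl, 74 mm across, 24 mm high; origin at the centre of its underside. Leave alone.
- lamp_b: a single terracotta lamp bowl, 84 mm across, 28 mm high, behind the clamp; origin at the centre of its underside. Leave alone.
- water_bottle: a standing clear water bottle with a blue label, 66 mm across, 210 mm high; origin at the centre of its underside. Leave alone.
- spanner: a 180 mm spanner lying behind the clamp; origin under its middle, x along it. Leave alone.
- mallet: a 260 mm mallet with a wooden handle and black rubber head, lying on the left; origin under its middle, x along it. Leave alone.
There are look-alikes about, which are no part of the job. Leave any green look-alike of the mould_half alone.

How it is judged:
By the outcome, as a careful person would: the job done as asked, in the order asked, and still so for the second after the job is handed in, with the robot touching nothing.
It also fails if it takes over 72 s, if anything falls off the work surface, if the arm or the gripper's body presses on something with over 40 N, if the wrist force passes 120 N, or if a joint passes its speed limit or range.

### The arm

A 6-joint arm with a two-finger parallel gripper is mounted at the origin on the work surface. World frame = base frame: x ahead of the robot, y to its left, z up, the work surface at z = 0. Lengths are in m, angles in rad, forces in N, time in s.
With the tool pointing down it reaches from about 0.25 to 0.85 m from the base axis. Payload 12.5 kg.
Tool frame: the origin (TCP) lies on the centre line of the jaws, within the pads' length; the fingertips stand 11 mm ahead of it and the grasp point (between the pads) lies 8 mm behind it; z points along the fingers, y is the direction in which the jaws open and shut (so a half turn about z gives the same grasp; the last joint's range is limited). The gripper opens to 93 mm and grips with 3 to 60 N. Pads are 15 mm wide; open, the fingers measure 128 mm over their backs; the gripper's body (75 mm by 188 mm) begins 65 mm behind the grasp point.
Start: joints at [1.154, 0.351, 1.652, -0, 1.139, -0.085], TCP at [0.179, 0.52, 0.23] pointing down, gripper open.
Joint ranges: [-2.75, 2.75], [-0.79, 2.1], [0.01, 2.65], [-1.57, 4.71], [0.07, 3.14], [-2.87, 2.87]. Speed limits (rad/s): [2.22, 2.22, 2.79, 3.14, 3.14, 3.14].

### API

Orientations are given as a rotation vector (axis times angle).
In Python, from plant import env gives the robot as it stands. Calls block until the motion is done:
- env.move_pose(position, orientation): joint-space move of the TCP to a pose.
- env.move_linear(position, orientation=None, velocity=0.15, until_force=None): straight line of the TCP; orientation=None keeps the orientation; velocity is the mean speed in m/s. With until_force (N) it stops when the force on the tool has changed by that much, and returns True; else False.
- env.move_joints(angles): joint-space move.
- env.command_gripper(opening): opening from 0.0 (shut) to 1.0 (fully open); the grip force is fixed at half the most; returns when the fingers have stopped.
- env.sleep(seconds).
- env.ik(position, orientation): joint angles nearest the present ones, or None.
- env.grab_frame(name): name is "scene" or "top" or "wrist"; returns a dict with "img" (384x512x3 uint8, blue, green, red), "z_map" (384x512 float32, m along the optical axis (not along the pixel's ray), 0 where there is no reading), "intrinsics" (3x3 intrinsics, pixels), "k1" (the pictures are not rectified: a ray, as slopes to the right and down, at radius r is drawn at 1 + k1 r^2 times it, then the intrinsics apply), "T" (4x4, takes a point from camera to world coordinates); the wrist camera has in their place "T_tool_cam" (4x4, takes a point from camera to tool coordinates, whose origin is the TCP and whose axes are the flange's). Camera axes: x right, y down, z forward; pixel columns grow to the right and rows downward; lengths in m; the calibration is good to about 2 mm. A picture is of the moment at which its call begins: read the wrist's pose just before it.
A pose or a line that the arm cannot do raises env.IKError and nothing moves.
- env.sign_off(): hands the job in, once; it reports no verdict.
Readings, each from a call of its own:
- env.get_t(): time.
- env.get_joints(): joint angles.
- env.get_qd(): joint speeds.
- env.get_effort(): joint torques, N m.
- env.get_ee_pos(): TCP position.
- env.get_orientation(): TCP orientation.
- env.get_wrist_force(): force on the tool from outside, world axes, zero at the start.
- env.get_ft_torque(): the same for the moment, N m.
- env.get_gripper_width(): opening from 0.0 (shut) to 1.0 (fully open).
Only numpy, scipy, OpenCV 4.12 (cv2) and the standard library are available. Lean on these libraries where they do the work, as an engineer would, in place of code of your own. Each camera call takes 0.05 s, during which the arm holds its last target. There are 200 camera calls.

## Working session

There is one attempt and no reset: what is moved stays moved. The work goes in short steps, each a Python script; the robot and the scene stay as the last script left them, time stands still between calls to the robot, and variables do not carry over. Pictures are saved under pics/ and viewed, on a budget of 10 in all, crops included, one or two more only if the job needs it, and the job is handed in when it is done.

```bash
ls; mkdir -p pics
python3 - <<'E'
from plant import env
import cv2,numpy as np
for n in("scene","top"):
    f=env.grab_frame(n); np.savez(f"pics/{n}0.npz",**{k:np.array(v) for k,v in f.items()})
    print(n,f["intrinsics"].tolist(),f["k1"],np.round(f["T"],3).tolist())
    cv2.imwrite(f"pics/{n}0.png",cv2.resize(f["img"],(800,600)))
print(env.get_t(),env.get_orientation(),env.get_wrist_force())
E
```

```text
pics
scene [[363.63363811923585, 0.0, 260.7290965704858], [0.0, 363.63363811923585, 189.83145446362664], [0.0, 0.0, 1.0]] 0.03874454913781632 [[-0.104, 0.838, -0.536, 1.254], [0.995, 0.086, -0.06, 0.109], [-0.004, -0.539, -0.842, 1.107], [0.0, 0.0, 0.0, 1.0]]
top [[365.3385281569982, 0.0, 252.06929934470378], [0.0, 365.3385281569982, 191.5502176562905], [0.0, 0.0, 1.0]] -0.012364796626095501 [[-0.076, -0.971, 0.226, 0.326], [-0.997, 0.075, -0.012, 0.072], [-0.006, -0.226, -0.974, 1.226], [0.0, 0.0, 0.0, 1.0]]
0.1 [-5.18716890e-01 -3.09822512e+00  1.56755642e-03] [0.34103385 0.37250076 0.19845925]
```

View pics/scene0.png

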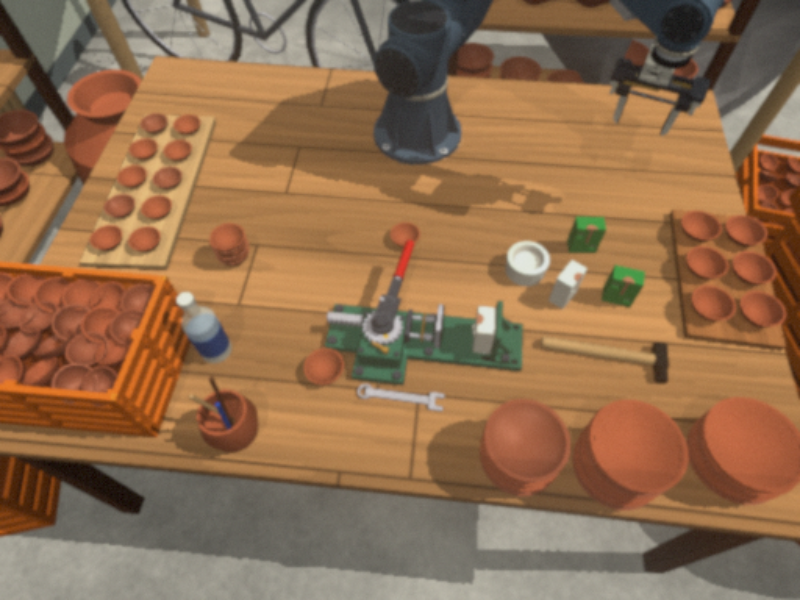

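View pics/top0.png

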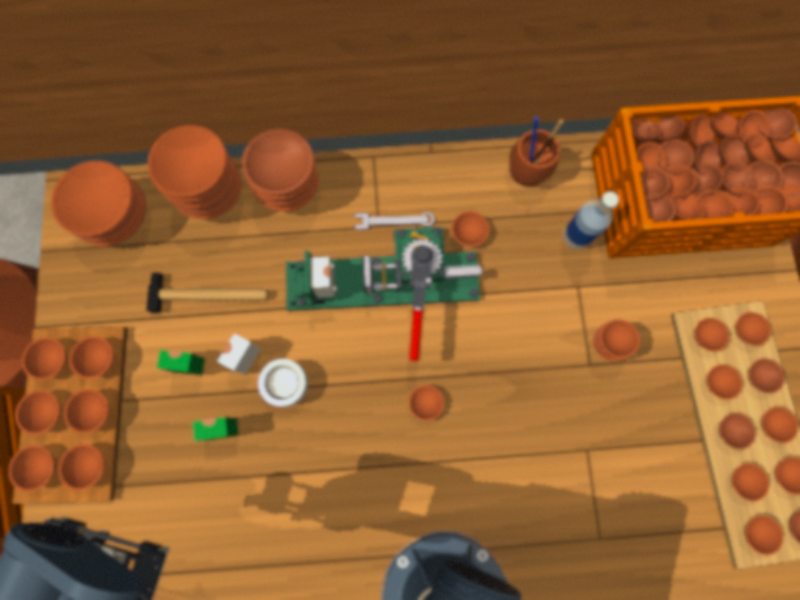

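Candidates for mould_half: the white block at scene (568,284) / top (238,352). Also in view are the green blocks at top (180,362) and (214,430), the round white dish at (283,382), and the white fixed half in the clamp at (322,278). The free white upright block matches the description. Next I'll measure it and check a close crop.

```bash
cat > h.py <<'E'
import numpy as np,cv2
def rays(K,k1,uv):
    d=np.array([k1,0,0,0,0.]) # x(1+k1 r^2)
    return cv2.undistortPoints(np.asarray(uv,np.float64).reshape(-1,1,2),np.asarray(K),d).reshape(-1,2)
def cloud(f,T=None):
    h,w=f["z_map"].shape
    u,v=np.meshgrid(np.arange(w),np.arange(h))
    n=rays(f["intrinsics"],float(f["k1"]),np.stack([u,v],-1)).reshape(h,w,2)
    z=np.asarray(f["z_map"])[...,None]
    P=np.concatenate([n*z,z],-1); T=f["T"] if T is None else T
    P=P@T[:3,:3].T+T[:3,3]; P[z[...,0]==0]=np.nan
    return P
def cast(f,uv,zp,T=None):
    T=f["T"] if T is None else T
    n=rays(f["intrinsics"],float(f["k1"]),uv); d=np.c_[n,np.ones(len(n))]@T[:3,:3].T
    return T[:3,3]+d*((zp-T[2,3])/d[:,2])[:,None]
E
python3 - <<'E'
from h import *
for n in("top","scene"):
    f=dict(np.load(f"pics/{n}0.npz")); P=cloud(f); hsv=cv2.cvtColor(f["img"],cv2.COLOR_BGR2HSV)
    white=((hsv[...,1]<70)&(hsv[...,2]>140)).astype(np.uint8)
    nl,L,S,C=cv2.connectedComponentsWithStats(white)
    for i in range(1,nl):
        if S[i,4]>60:
            p=P[L==i]; p=p[~np.isnan(p[:,0])]
            if not len(p): continue
            zt=np.percentile(p[:,2],95); t=p[p[:,2]>zt-.012]
            print(n,"px",(C[i]*1.5625).round(),S[i,4],"z",zt.round(3),"med",np.median(t,0).round(3),cv2.minAreaRect((t[:,:2]*1000).astype(np.float32)))
    red=((hsv[...,1]>200)&((hsv[...,0]<4)|(hsv[...,0]>176))&(hsv[...,2]>120)).astype(np.uint8)
    nl,L,S,C=cv2.connectedComponentsWithStats(red)
    for i in range(1,nl):
        if S[i,4]>60:
            p=P[L==i];p=p[~np.isnan(p[:,0])];m=p[(p[:,2]>.07)&(p[:,2]<.13)]
            if len(m)>30: print("red",(C[i]*1.5625).round(),len(m),m.mean(0).round(3),cv2.minAreaRect((m[:,:2]*1000).astype(np.float32)))
f=dict(np.load("pics/scene0.npz"))["img"]; a=cv2.resize(f[130:250,200:420],(800,436),interpolation=cv2.INTER_CUBIC)
cv2.imwrite("pics/c1.png",a)
E
```

```text
top px [ 21. 217.] 1471 z -0.741 med [ 1.204  1.402 -0.748] ((1194.98388671875, 1411.2532958984375), (172.2828369140625, 363.2798767089844), 89.8355712890625)
top px [597. 211.] 278 z 0.211 med [ 0.726 -0.364  0.209] ((726.3776245117188, -364.8574523925781), (27.183795928955078, 29.329994201660156), 40.052616119384766)
top px [394. 220.] 287 z 0.011 med [0.793 0.046 0.006] ((792.5582885742188, 42.07435607910156), (174.36846923828125, 34.97550964355469), 87.41366577148438)
top px [419. 252.] 181 z 0.087 med [0.69  0.003 0.083] ((686.0833740234375, -5.230354309082031), (75.87725830078125, 65.00261688232422), 89.97679901123047)
top px [319. 272.] 225 z 0.112 med [0.654 0.207 0.109] ((655.9032592773438, 205.2369384765625), (36.39289474487305, 65.89244079589844), 87.67591857910156)
top px [367. 269.] 68 z 0.102 med [0.657 0.11  0.099] ((652.8595581054688, 110.17207336425781), (9.974696159362793, 61.074825286865234), 86.27705383300781)
top px [464. 270.] 128 z 0.061 med [ 0.649 -0.095  0.057] ((650.4065551757812, -93.69664001464844), (71.16056060791016, 19.755943298339844), 88.911437988281
[... 4123 characters left out ...]
42188), (75.2161636352539, 21.469432830810547), 89.14138793945312)
scene px [383. 331.] 193 z 0.088 med [0.693 0.    0.085] ((685.791259765625, -8.336631774902344), (66.06356048583984, 81.37332916259766), 3.209568500518799)
scene px [402. 396.] 356 z 0.012 med [0.797 0.05  0.008] ((799.5120849609375, 41.04082107543945), (179.32662963867188, 38.47623062133789), 89.18964385986328)
scene px [555. 532.] 2527 z -0.742 med [ 0.87   0.501 -0.749] ((898.86328125, 538.251708984375), (169.58888244628906, 527.10791015625), 0.2800564169883728)
scene px [297. 579.] 10844 z -0.742 med [ 1.076 -0.387 -0.749] ((1061.9156494140625, -17.85400390625), (163.11346435546875, 2258.919189453125), 3.224160671234131)
```

View pics/c1.png

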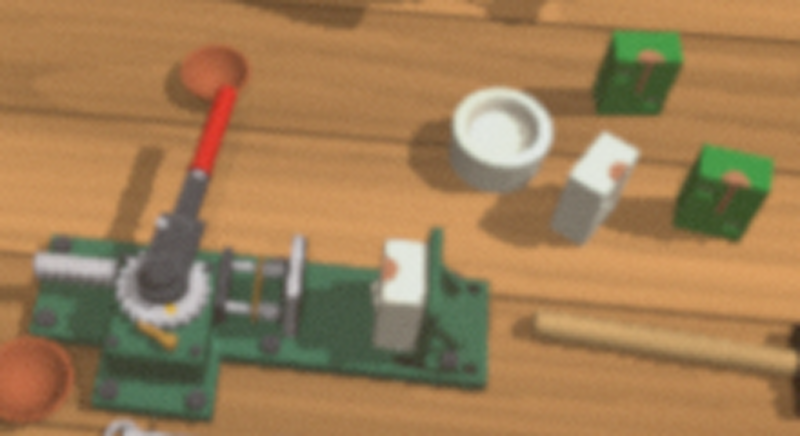

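The crop shows the white block at crop (597,185). Its terracotta pour mark is on the long edge facing right and down (+x,+y), so that's the parting face, with the normal at about 57°. The fixed half is at (403,295) with its mark facing the plate. Next is a close look at both with the wrist camera.

```bash
cat >> h.py <<'E'
from scipy.spatial.transform import Rotation as Ro
def down(phi_deg): # rotvec, tool z down, tool y along phi (deg)
    p=np.radians(phi_deg); y=np.array([np.cos(p),np.sin(p),0]); z=np.array([0,0,-1.])
    return Ro.from_matrix(np.c_[np.cross(y,z),y,z]).as_rotvec()
def wrist(env,name=None):
    T=np.eye(4); T[:3,:3]=Ro.from_rotvec(env.get_orientation()).as_matrix(); T[:3,3]=env.get_ee_pos()
    f=env.grab_frame("wrist"); f["T"]=T@f["T_tool_cam"]
    if name: np.savez(f"pics/{name}.npz",**{k:np.array(v) for k,v in f.items()}); cv2.imwrite(f"pics/{name}.png",f["img"])
    return f
def tops(f,zlo,zhi):
    P=cloud(f); hsv=cv2.cvtColor(f["img"],cv2.COLOR_BGR2HSV)
    m=((P[...,2]>zlo)&(P[...,2]<zhi)&~((hsv[...,1]>150)&(hsv[...,0]>40))).astype(np.uint8)
    nl,L,S,C=cv2.connectedComponentsWithStats(m)
    for i in range(1,nl):
        if S[i,4]>300:
            c,_=cv2.findContours((L==i).astype(np.uint8),cv2.RETR_EXTERNAL,cv2.CHAIN_APPROX_NONE)
            z=np.median(P[L==i][:,2]); xy=cast(f,max(c,key=len).reshape(-1,2).astype(float),z)[:,:2]
            r=cv2.minAreaRect((xy*1000).astype(np.float32)); print(S[i,4],C[i].round(),"z",z.round(4),"rect",np.round(r[0],1),np.round(r[1],1),round(r[2],2))
E
python3 - <<'E'
from plant import env
from h import *
for o in(-33.2,146.8,-2.5,177.5):
    for p in((.508,.387,.08),(.655,.18,.1)): print(o,p,env.ik(np.array(p),down(o)))
f=env.grab_frame("wrist"); print(np.round(f["T_tool_cam"],3).tolist(),f["intrinsics"].tolist(),f["k1"])
E
```

```text
-33.2 (0.508, 0.387, 0.08) [0.57813944 0.68145954 1.51870704 0.         0.94142607 1.15758875]
-33.2 (0.655, 0.18, 0.1) [0.19968064 0.72116229 1.38436115 0.         1.03606921 0.77912995]
146.8 (0.508, 0.387, 0.08) [ 5.78139438e-01  6.81459544e-01  1.51870704e+00 -4.44089210e-16
  9.41426071e-01 -1.98400390e+00]
146.8 (0.655, 0.18, 0.1) [ 0.19968064  0.72116229  1.38436115  0.          1.03606921 -2.3624627 ]
-2.5 (0.508, 0.387, 0.08) [ 5.78139438e-01  6.81459544e-01  1.51870704e+00 -8.88178420e-16
  9.41426071e-01  6.21772669e-01]
-2.5 (0.655, 0.18, 0.1) [ 1.99680642e-01  7.21162294e-01  1.38436115e+00 -8.88178420e-16
  1.03606921e+00  2.43313874e-01]
177.5 (0.508, 0.387, 0.08) [ 5.78139438e-01  6.81459544e-01  1.51870704e+00 -4.44089210e-16
  9.41426071e-01 -2.51981998e+00]
177.5 (0.655, 0.18, 0.1) None
[[-0.0, -0.957, -0.289, 0.081], [1.0, -0.0, -0.0, -0.0], [0.0, -0.289, 0.957, -0.154], [0.0, 0.0, 0.0, 1.0]] [[282.346136293413, 0.0, 252.7235058212209], [0.0, 282.346136293413, 190.0709932508007], [0.0, 0.0, 1.0]] -0.03361206895489039
```

Run:
```python
from plant import env
from h import *
env.move_pose(np.array([.655,.17,.30]),down(-2.5)); f=wrist(env,"w1"); print(env.get_t()); tops(f,.1,.125); tops(f,.09,.106)
env.move_pose(np.array([.50,.38,.26]),down(-33)); f=wrist(env,"w2"); print(env.get_t()); tops(f,.08,.1)
a=np.hstack([cv2.imread("pics/w1.png")[:, :],cv2.imread("pics/w2.png")]); cv2.imwrite("pics/w12.png",cv2.resize(a,(800,300),interpolation=cv2.INTER_AREA))
```

```text
2.3333
13027 [458.  69.] z 0.108 rect [892.6 276.1] [138.9 154.9] 10.96
2415 [253. 140.] z 0.1092 rect [656.9 208.5] [50.5 90.9] 88.76
4386 [460.  71.] z 0.1025 rect [904.8 279.5] [92.  91.5] 29.09
487 [255. 214.] z 0.0982 rect [655.  109.9] [15.6 62.4] 88.98
1815 [227. 278.] z 0.097 rect [610.8  11.4] [ 30.1 184.5] 86.87
3.4167
2246 [190.  79.] z 0.0885 rect [502.7 506.1] [64.6 39.5] 80.58
1787 [256. 167.] z 0.0887 rect [509.9 385.9] [38.4 64. ] 57.03
392 [143. 192.] z 0.0883 rect [380.1 428.7] [71.5 32.1] 66.56
709 [422. 206.] z 0.0905 rect [657.5 233.7] [93.1 21.2] 3.54
```

View pics/w12.png

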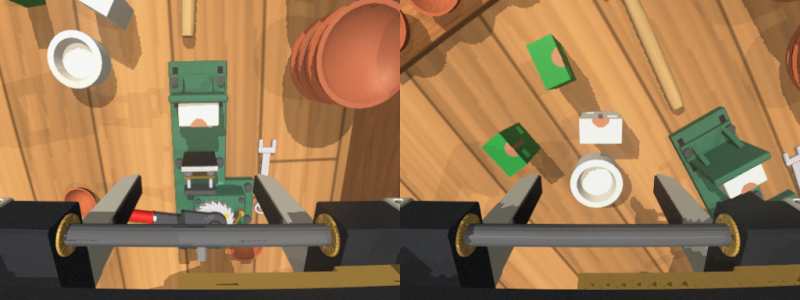

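Both views agree: the loose half's parting face (pour mark and socket visible at about (600,115)) is on the 57° side. The fixed half's mark is at about (198,122), facing the plate. I'll refine the fixed half from its white pixels and then grasp.

```bash
cat >> h.py <<'E'
def whitetop(f,zlo,zhi,ztrue,box=None):
    P=cloud(f); hsv=cv2.cvtColor(f["img"],cv2.COLOR_BGR2HSV)
    g=(hsv[...,0]>40)&(hsv[...,0]<95)&(hsv[...,1]>60)
    m=(P[...,2]>zlo)&(P[...,2]<zhi)&~g
    if box: m&=(P[...,0]>box[0])&(P[...,0]<box[1])&(P[...,1]>box[2])&(P[...,1]<box[3])
    m=cv2.morphologyEx(m.astype(np.uint8),cv2.MORPH_OPEN,np.ones((3,3)))
    c,_=cv2.findContours(m,cv2.RETR_EXTERNAL,cv2.CHAIN_APPROX_NONE); c=max(c,key=cv2.contourArea)
    xy=cast(f,c.reshape(-1,2).astype(float),ztrue)[:,:2]; r=cv2.minAreaRect((xy*1000).astype(np.float32))
    print("rect",np.round(r[0],1),np.round(r[1],1),round(r[2],2)); print(cv2.boxPoints(r).round(1).tolist()); return r
E
python3 - <<'E'
from h import *
w1=dict(np.load("pics/w1.npz")); w2=dict(np.load("pics/w2.npz"))
whitetop(w1,.1,.12,.11,(.6,.72,.15,.25)); whitetop(w1,.085,.105,.1,(.61,.70,.09,.13)); whitetop(w2,.08,.1,.09,(.46,.56,.33,.44))
c=w1["img"][95:235,190:330]; cv2.imwrite("pics/c2.png",cv2.resize(c,(560,560),interpolation=cv2.INTER_CUBIC))
E
```

```text
rect [656.6 202.7] [38.8 62.6] 89.04
[[625.0, 183.8000030517578], [687.5999755859375, 182.8000030517578], [688.2999877929688, 221.60000610351562], [625.7000122070312, 222.60000610351562]]
rect [655.2 111.5] [15.8 62.1] 87.57
[[623.7999877929688, 104.9000015258789], [685.9000244140625, 102.19999694824219], [686.5, 118.0999984741211], [624.5, 120.69999694824219]]
rect [510.  386.1] [38.2 63.8] 57.03
[[472.8999938964844, 387.3999938964844], [526.4000244140625, 352.70001220703125], [547.2000122070312, 384.79998779296875], [493.70001220703125, 419.5]]
```

View pics/c2.png

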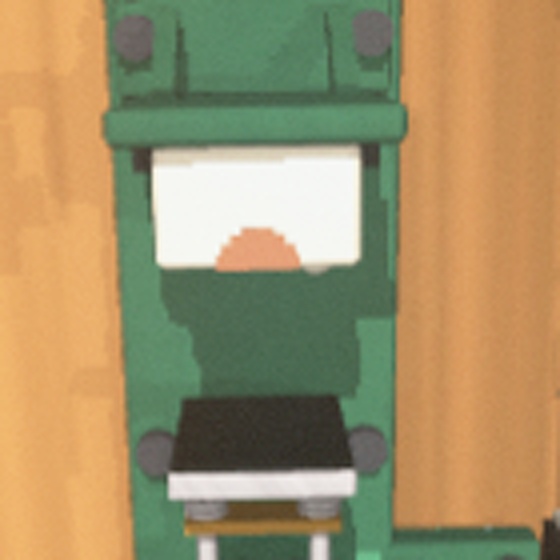

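Run:
```python
from plant import env
from h import *
o=down(-32.97)
env.move_pose(np.array([.510,.3861,.14]),o); env.move_linear(np.array([.510,.3861,.052]),o,velocity=.12)
env.command_gripper(0.3); print("w",env.get_gripper_width(),env.get_wrist_force())
env.move_linear(np.array([.510,.3861,.20]),o,velocity=.2)
print("lift",env.get_gripper_width(),env.get_wrist_force(),env.get_t())
env.move_pose(np.array([.6557,.150,.20]),down(-1)); env.move_linear(np.array([.6557,.150,.13]),down(-1),velocity=.15)
f=wrist(env,"w3"); print(env.get_ee_pos(),env.get_t())
cv2.imwrite("pics/c3.png",cv2.resize(f["img"][60:340,120:400],(700,700),interpolation=cv2.INTER_CUBIC))
```

```text
w 0.6870158878550188 [-0.12934945 -0.86038266  2.33540293]
lift 0.6848601643493641 [ 0.41584523 -0.29243847 -3.50511251] 6.3167
[0.65630347 0.1504819  0.13136513] 8.0583
```

View pics/c3.png

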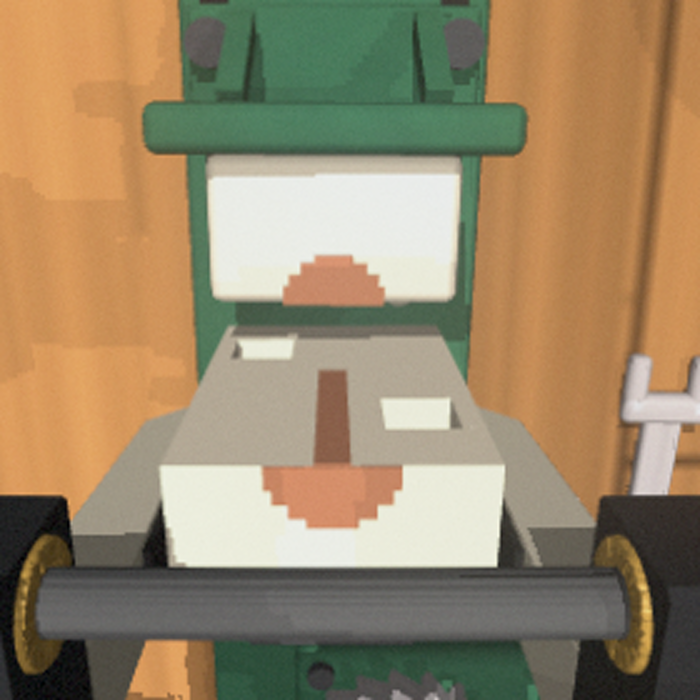

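The close view shows the block held square, with its sockets at crop (265,348) and (418,414) facing the fixed half's edge at row ~302. Next I'll compare the lateral edges of both blocks in this one picture.

Run:
```python
from h import *
f=dict(np.load("pics/w3.npz"))
q=lambda l:[(120+a/2.5,60+b/2.5) for a,b in l]
A=cast(f,q([(162,465),(504,465)]),.1694); B=cast(f,q([(211,302),(458,304)]),.11); C=cast(f,q([(208,180),(461,180)]),.11)
D=cast(f,q([(227,330),(440,330)]),.0794)
for n,a in zip("ABCD",(A,B,C,D)): print(n,a.round(4).tolist(),"mid",a.mean(0).round(4),"w",np.linalg.norm(a[0]-a[1]).round(4),"yaw",np.degrees(np.arctan2(*(a[1]-a[0])[1::-1])).round(2))
```

```text
A [[0.6256, 0.1702, 0.1694], [0.6877, 0.1691, 0.1694]] mid [0.6567 0.1697 0.1694] w 0.0621 yaw -1.03
B [[0.6258, 0.185, 0.11], [0.6891, 0.1833, 0.11]] mid [0.6574 0.1842 0.11  ] w 0.0632 yaw -1.49
C [[0.6271, 0.2157, 0.11], [0.6888, 0.2146, 0.11]] mid [0.6579 0.2152 0.11  ] w 0.0616 yaw -1.0
D [[0.6246, 0.168, 0.0794], [0.6894, 0.1669, 0.0794]] mid [0.657  0.1674 0.0794] w 0.0648 yaw -1.01
```

Run:
```python
from plant import env
from h import *
o=down(-1)
env.move_linear(np.array([.6564,.153,.085]),o,velocity=.12); print(env.get_ee_pos())
hit=env.move_linear(np.array([.6564,.153,.066]),o,velocity=.02,until_force=5); p=env.get_ee_pos(); print("bed",hit,p,env.get_wrist_force())
env.move_linear(np.array([.6564,.153,p[2]+.0012]),o,velocity=.02)
hit=env.move_linear(np.array([.6566,.172,p[2]+.0012]),o,velocity=.025,until_force=6); print("mate",hit,env.get_ee_pos(),env.get_wrist_force(),env.get_t())
wrist(env,"w4"); f=cv2.imread("pics/w4.png"); cv2.imwrite("pics/c4.png",cv2.resize(f[60:340,120:400],(500,500)))
```

```text
[0.65673325 0.15303532 0.08549927]
bed True [0.65630416 0.15300647 0.07204038] [-0.06825395  0.42469556  4.96754393]
mate True [0.65595766 0.16579337 0.07253938] [-0.74787014  0.21905623 -2.60411431] 10.05
```

View pics/c4.png

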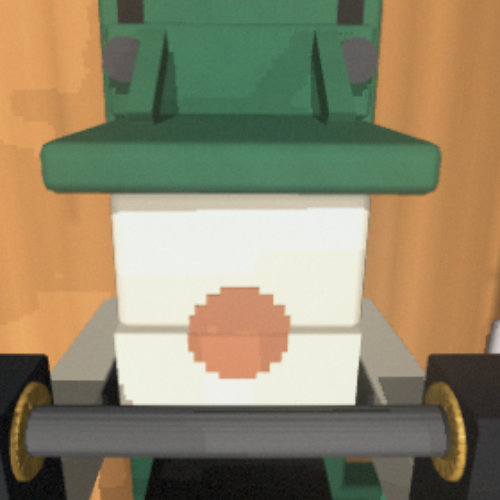

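The halves are mated: the pour mark forms a full circle at (240,333), the seam is closed, and the edges line up. I'll release and look at the lever next.

Run:
```python
from plant import env
from h import *
p=env.get_ee_pos(); o=down(-1)
env.move_linear(np.array([.6564,.1645,.0716]),o,velocity=.03); print(env.get_ee_pos(),env.get_wrist_force())
env.command_gripper(1.0); env.move_linear(np.array([.6564,.1645,.20]),o,velocity=.15)
env.move_pose(np.array([.53,.02,.28]),down(82)); f=wrist(env,"w5"); print(env.get_t())
hsv=cv2.cvtColor(f["img"],cv2.COLOR_BGR2HSV)
red=((hsv[...,1]>190)&((hsv[...,0]<5)|(hsv[...,0]>175))).astype(np.uint8)
nl,L,S,C=cv2.connectedComponentsWithStats(red); i=1+S[1:,4].argmax()
c,_=cv2.findContours((L==i).astype(np.uint8),cv2.RETR_EXTERNAL,cv2.CHAIN_APPROX_NONE)
xy=cast(f,max(c,key=len).reshape(-1,2).astype(float),.094)[:,:2]; print("red",C[i],cv2.minAreaRect((xy*1000).astype(np.float32)))
T=f["T"]; 
cv2.imwrite("pics/c5.png",f["img"])
```

```text
[0.65649467 0.164962   0.07206742] [-2.45403041  2.25685603  5.20787252]
13.575
red [250.11499272 159.7860262 ] ((515.483154296875, 18.118608474731445), (21.567903518676758, 103.85044860839844), 81.43782806396484)
```

View pics/c5.png

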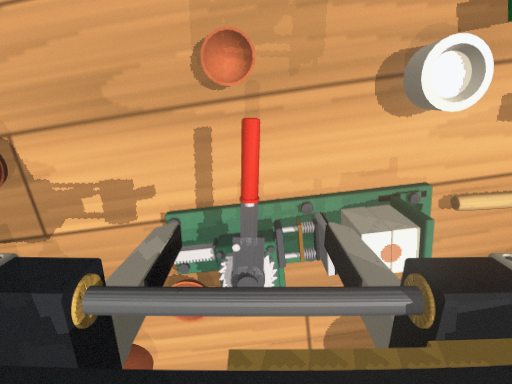

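The lever handle is at pixel (250,160), grip (0.5155, 0.018), with the pivot at about (0.684, −0.007). The block stands released at (380,235). I'll straddle the handle and swing it back to find its rest.

```bash
cat > lev.py <<'E'
from plant import env
from h import *
PV=np.array([.6836,-.0073]); R=.170; Z=.086
def pose(th): return np.array([*(PV+R*np.array([np.cos(th),np.sin(th)])),Z]),down(np.degrees(th)-90)
def now(): d=np.array(env.get_ee_pos())[:2]-PV; return np.arctan2(d[1],d[0])%(2*np.pi)
def pull(th,F0): # + = resists forward (clockwise)
    F=np.array(env.get_wrist_force())-F0; return -(F[0]*np.sin(th)-F[1]*np.cos(th)), F
def swing(th_to,F0,vel,lim,step=.14,uf=None):
    """chords towards th_to; stop when |tangential| >= lim. Prints (angle,pull)."""
    log=[];th=now(); n=max(1,int(np.ceil(abs(th_to-th)/step)))
    for a in np.linspace(th,th_to,n+1)[1:]:
        hit=env.move_linear(*pose(a),velocity=vel,until_force=uf or lim); p,F=pull(now(),F0); log.append((round(now(),3),round(p,1),int(hit)))
        if abs(p)>=lim: break
    print(*log, "t",round(env.get_t(),2)); return log
E
python3 - <<'E'
from lev import *
th=np.radians(171.4); p,o=pose(th)
env.command_gripper(.32); env.move_pose(p+[0,0,.06],o); env.move_linear(p,o,velocity=.12)
F0=np.array(env.get_wrist_force()); np.save("F0.npy",F0); print(F0,env.get_gripper_width(),env.get_ee_pos(),p)
swing(th+1.3,F0,.08,7)
print(env.get_wrist_force())
E
```

```text
[-0.1917995   0.1378755   0.18903533] 0.32045262761666415 [0.51625946 0.01809512 0.08698509] [0.51551142 0.01812101 0.086     ]
(np.float64(3.121), np.float64(-0.9), 0) (np.float64(3.249), np.float64(-0.9), 0) (np.float64(3.378), np.float64(0.3), 0) (np.float64(3.508), np.float64(1.2), 0) (np.float64(3.638), np.float64(0.5), 0) (np.float64(3.761), np.float64(-2.7), 1) (np.float64(3.762), np.float64(-9.6), 1) t 18.6
[-4.56663502  8.82730276  5.13871846]
```

Run:
```python
from lev import *
F0=np.load("F0.npy")
swing(2.43,F0,.11,6.5,step=.19)
swing(3.79,F0,.13,6.5,step=.23)
```

```text
(np.float64(3.716), np.float64(0.7), 1) (np.float64(3.433), np.float64(0.5), 0) (np.float64(3.266), np.float64(0.5), 0) (np.float64(3.1), np.float64(-0.2), 0) (np.float64(2.933), np.float64(-0.1), 0) (np.float64(2.881), np.float64(0.7), 1) (np.float64(2.602), np.float64(-0.6), 0) (np.float64(2.55), np.float64(0.1), 1) t 21.65
(np.float64(2.761), np.float64(0.5), 0) (np.float64(2.82), np.float64(-0.3), 1) (np.float64(3.165), np.float64(0.5), 0) (np.float64(3.372), np.float64(-0.1), 0) (np.float64(3.578), np.float64(0.0), 0) (np.float64(3.763), np.float64(-6.3), 1) t 24.03
```

```bash
cat >> lev.py <<'E'
def plate():
    out=[]
    for n in("top","scene"):
        P=cloud(env.grab_frame(n)); m=(abs(P[...,0]-.655)<.022)&(P[...,2]>.091)&(P[...,2]<.104)&(P[...,1]>.09)&(P[...,1]<.150)
        y=P[m][:,1]; out.append((m.sum(),*(np.percentile(y,[10,50,90]).round(4) if m.sum()>5 else [])))
    print("plate",out)
def swing2(th_to,F0,vel,uf,cap,step=.25,tol=.015):
    """like swing but carries on after transient stops; ends at th_to, or when pull>=cap, or when no progress."""
    log=[];s=np.sign(th_to-now())
    for _ in range(25):
        th=now()
        if s*(th_to-th)<tol: break
        p0,_F=pull(th,F0); a=th+s*min(step,abs(th_to-th))
        lim=max(1.5,uf-max(0,s*-p0))
        hit=env.move_linear(*pose(a),velocity=vel,until_force=lim); p,_F=pull(now(),F0)
        log.append((float(round(now(),3)),float(round(p,1)),int(hit)))
        if -s*p>=cap or (hit and abs(now()-th)<.012): break
    print(*log,"t",round(env.get_t(),2)); return log
E
python3 - <<'E'
from lev import *
F0=np.load("F0.npy")
plate()
swing2(2.435,F0,.08,7,5)
plate()
swing2(3.77,F0,.13,8,5)
E
```

```text
plate [(np.int64(55), np.float64(0.1178), np.float64(0.1234), np.float64(0.1285)), (np.int64(48), np.float64(0.1154), np.float64(0.1209), np.float64(0.1259))]
(3.75, 1.4, 1) (3.5, 0.3, 0) (3.252, 0.6, 0) (3.004, 0.5, 0) (2.757, 0.9, 0) (2.509, 0.6, 0) (2.482, 21.1, 1) t 27.95
plate [(np.int64(6), np.float64(0.1395), np.float64(0.1428), np.float64(0.1462)), (np.int64(44), np.float64(0.1331), np.float64(0.139), np.float64(0.1434))]
(2.521, -0.1, 1) (2.769, -0.5, 0) (3.015, 0.0, 0) (3.261, -0.9, 0) (3.506, -0.2, 0) (3.75, 0.2, 0) (3.762, -5.4, 0) t 30.88
```

Run:
```python
from lev import *
F0=np.load("F0.npy")
plate()
swing2(2.58,F0,.08,8,7.5,step=.21)
swing2(2.475,F0,.02,4.5,4,step=.04,tol=.005)
plate()
```

```text
plate [(np.int64(63), np.float64(0.1329), np.float64(0.1386), np.float64(0.146)), (np.int64(46), np.float64(0.1305), np.float64(0.1361), np.float64(0.1411))]
(3.705, 0.6, 1) (3.498, 0.9, 0) (3.291, 0.4, 0) (3.084, 2.5, 0) (3.054, 2.4, 1) (3.034, 3.5, 1) (3.021, 3.8, 1) (3.007, 3.8, 1) (2.993, 4.0, 1) (2.98, 4.3, 1) (2.967, 5.2, 1) (2.954, 5.2, 1) (2.941, 4.9, 1) (2.928, 5.0, 1) (2.916, 5.9, 1) (2.903, 4.8, 1) (2.891, 5.9, 1) (2.879, 5.7, 1) t 36.0
(2.878, 5.8, 1) t 36.21
plate [(np.int64(53), np.float64(0.1348), np.float64(0.1406), np.float64(0.1461)), (np.int64(46), np.float64(0.1329), np.float64(0.1381), np.float64(0.1435))]
```

Run:
```python
from lev import *
F0=np.load("F0.npy")
print(now(),pull(now(),F0))
swing2(2.60,F0,.03,9.5,7.7,step=.07)
print(now(),pull(now(),F0))
```

```text
2.879453410497648 (np.float64(5.0906994434186), array([-0.16327787, -5.2269505 ,  3.24947867]))
(2.868, 6.4, 1) t 36.54
2.8676998039456736 (np.float64(6.3645251221554595), array([ 0.83230265, -6.844785  ,  1.96834577]))
```

Run:
```python
from lev import *
F0=np.load("F0.npy"); log=[]
for i in range(10):
    th=now(); p0,_=pull(th,F0)
    if p0>=7.8 or th<2.6: break
    hit=env.move_linear(*pose(th-.035),velocity=.02,until_force=10-p0); p,F=pull(now(),F0)
    log.append((round(float(now()),3),round(float(p),1),F.round(1).tolist(),int(hit)))
print(*log,sep="\n"); print(env.get_t(),pull(now(),F0))
```

```text
(2.865, 5.5, [1.0, -6.0, 2.2], 1)
(2.862, 5.5, [0.2, -5.8, 2.7], 1)
(2.858, 5.6, [-0.2, -5.8, 3.2], 1)
(2.854, 6.4, [-0.3, -6.6, 1.9], 1)
(2.85, 6.0, [1.2, -6.6, 2.4], 1)
(2.846, 6.9, [0.7, -7.4, 2.1], 1)
(2.842, 6.7, [0.7, -7.2, 2.1], 1)
(2.838, 5.7, [0.0, -5.9, 2.1], 1)
(2.834, 6.4, [-0.5, -6.5, 2.1], 1)
(2.83, 5.2, [0.0, -5.5, 3.5], 1)
38.625 (np.float64(5.227938140545767), array([ 0.04611566, -5.50689848,  3.48443298]))
```

Run:
```python
from lev import *
F0=np.load("F0.npy"); log=[]
for v,d,u in((.006,.008,2.),(.006,.008,3.),(.006,.012,4.)):
    th=now(); p0,f0=pull(th,F0)
    hit=env.move_linear(*pose(th-d),velocity=v,until_force=u); p,F=pull(now(),F0)
    env.sleep(.1); p2,F2=pull(now(),F0)
    log.append((v,u,round(float(p0),1),f0.round(1).tolist(),round(float(th),4),round(float(now()),4),round(float(p),1),F.round(1).tolist(),round(float(p2),1),int(hit)))
print(*log,sep="\n"); print(env.get_t()); plate()
```

```text
(0.006, 2.0, 5.2, [0.0, -5.5, 3.5], 2.8302, 2.8343, 6.1, [-0.6, -6.2, 2.8], 7.0, 1)
(0.006, 3.0, 7.0, [-1.9, -6.7, 2.1], 2.8343, 2.8374, 6.1, [0.1, -6.4, 2.8], 6.7, 1)
(0.006, 4.0, 6.7, [-0.8, -6.7, 3.3], 2.8374, 2.839, 6.4, [-0.2, -6.7, 2.7], 5.3, 1)
39.55
plate [(np.int64(60), np.float64(0.1343), np.float64(0.1404), np.float64(0.1464)), (np.int64(48), np.float64(0.1329), np.float64(0.1383), np.float64(0.1432))]
```

Per-step restarts were tripping the force stop, because the setpoint jumps back under load. I'll swing back to rest and take the next notch in one slow continuous move from an unloaded start, so the stop threshold is absolute.

Run:
```python
from lev import *
F0=np.load("F0.npy")
swing2(3.735,F0,.12,9,6,step=.45)
print(now(),pull(now(),F0)); plate()
# one chord forward, absolute threshold
hit=env.move_linear(*pose(3.50),velocity=.05,until_force=9); print(hit,now(),pull(now(),F0),env.get_t())
hit=env.move_linear(*pose(3.26),velocity=.03,until_force=8.5); p=pull(now(),F0); env.sleep(.1); print(hit,now(),p,pull(now(),F0)[0],env.get_t()); plate()
```

```text
(3.288, 0.5, 0) (3.731, -0.4, 0) t 41.22
3.7312201603853867 (np.float64(-0.365896389003569), array([ 0.06332566,  0.4825961 , -0.542706  ]))
plate [(np.int64(60), np.float64(0.1345), np.float64(0.1405), np.float64(0.1465)), (np.int64(49), np.float64(0.133), np.float64(0.1384), np.float64(0.1432))]
False 3.5031298914831397 (np.float64(5.914309892627589), array([ 2.68571127, -5.30744425, -3.08138691])) 42.2667
True 3.426971829465511 (np.float64(6.915193196175007), array([-0.06695345, -7.22060304,  0.48745281])) 6.5462271549164015 43.025
plate [(np.int64(59), np.float64(0.1348), np.float64(0.1406), np.float64(0.1465)), (np.int64(47), np.float64(0.133), np.float64(0.1382), np.float64(0.1431))]
```

Run:
```python
from lev import *
F0=np.load("F0.npy")
env.move_linear(*pose(3.71),velocity=.12); print(now(),pull(now(),F0)[0])
hit=env.move_linear(*pose(3.28),velocity=.045,until_force=9.5); p=pull(now(),F0); env.sleep(.1); print(hit,now(),p,pull(now(),F0)[0],env.get_t())
```

```text
3.7062176610820954 -0.5531676665300364
True 3.565268026171631 (np.float64(5.319225339545988), array([ 0.67703681, -5.52212258, -0.04974775])) 4.994138218641866 44.55
```

Run:
```python
from lev import *
F0=np.load("F0.npy"); log=[]
a=3.565
while a>3.29:
    a-=.035; env.move_linear(*pose(a),velocity=.03)
    p,F=pull(now(),F0); log.append((round(a,3),round(float(now()),3),round(float(p),1),F.round(1).tolist()))
    if p>8.3: break
print(*log,sep="\n"); print(env.get_t())
```

```text
(3.53, 3.535, 5.3, [5.5, -3.4, -0.5])
(3.495, 3.5, 5.5, [4.8, -4.1, -0.1])
(3.46, 3.466, 7.0, [5.2, -5.7, 0.1])
(3.425, 3.429, 5.7, [3.7, -4.9, 0.7])
(3.39, 3.394, 7.1, [3.7, -6.3, 0.4])
(3.355, 3.36, 6.9, [4.0, -6.2, 1.2])
(3.32, 3.325, 6.2, [3.3, -5.7, 0.8])
(3.285, 3.29, 7.4, [2.8, -7.0, 0.8])
47.3583
```

Run:
```python
from lev import *
F0=np.load("F0.npy"); log=[]
a=3.285
while a>2.85:
    a-=.045; env.move_linear(*pose(a),velocity=.035)
    q=[pull(now(),F0)[0] for _ in range(6)]; p=np.mean(q); log.append((round(a,3),round(float(now()),3),round(float(p),2),round(float(np.std(q)),2)))
    if p>9.3: break
print(*log,sep="\n"); print(env.get_t())
```

```text
(3.24, 3.245, 7.74, 0.0)
(3.195, 3.2, 8.29, 0.0)
(3.15, 3.155, 10.25, 0.0)
48.4583
```

Run:
```python
from lev import *
F0=np.load("F0.npy"); q=[]
for _ in range(12): env.sleep(.03); q.append(pull(now(),F0)[0])
print(np.round(q,1),np.mean(q),now(),env.get_t())
```

```text
[9.2 9.6 9.4 9.1 9.  9.4 9.8 8.7 9.  9.8 9.4 8.6] 9.260126222747036 3.1557309963449596 48.8583
```

The pull now averages 9.3 N, about 0.13 rad past the whole notch, so the mould is firm. Another whole notch would come close to 12 N, so I stop here and swing back to rest. I'll check the held load with one short forward touch.

Run:
```python
from lev import *
F0=np.load("F0.npy")
def av(): 
    q=[]
    for _ in range(8): env.sleep(.02); q.append(pull(now(),F0)[0])
    return round(float(np.mean(q)),2)
env.move_linear(*pose(3.45),velocity=.13); env.move_linear(*pose(3.72),velocity=.13); print(now(),av())
for a in(3.67,3.63,3.59): env.move_linear(*pose(a),velocity=.04); print(now(),av(),env.get_t())
```

```text
3.714635679685408 0.08
3.6697470307255826 4.47 50.525
3.632613792721539 7.14 50.975
3.5931756708361386 8.21 51.425
```

Run:
```python
from lev import *
F0=np.load("F0.npy")
env.move_linear(*pose(3.72),velocity=.1)
h=env.move_linear(*pose(3.80),velocity=.04,until_force=6); print("rest",h,now(),pull(now(),F0)[0])
th=now()-.023; env.move_linear(*pose(th),velocity=.04); print(pull(now(),F0)[0])
p,o=pose(th); env.move_linear(p+[0,0,.10],o,velocity=.15)
env.move_pose(np.array([.50,.05,.32]),down(82)); f=wrist(env,"w6"); print(env.get_t()); 
hsv=cv2.cvtColor(f["img"],cv2.COLOR_BGR2HSV)
red=((hsv[...,1]>190)&((hsv[...,0]<5)|(hsv[...,0]>175))).astype(np.uint8)
c,_=cv2.findContours(red,cv2.RETR_EXTERNAL,cv2.CHAIN_APPROX_NONE)
print(cv2.minAreaRect((cast(f,max(c,key=cv2.contourArea).reshape(-1,2).astype(float),.094)[:,:2]*1000).astype(np.float32)))
```

```text
rest True 3.7612773437767517 -1.821567324818286
-1.0127933605096464
54.2
((541.8849487304688, -102.83578491210938), (102.42244720458984, 25.12225914001465), 34.09553146362305)
```

View pics/w6.png

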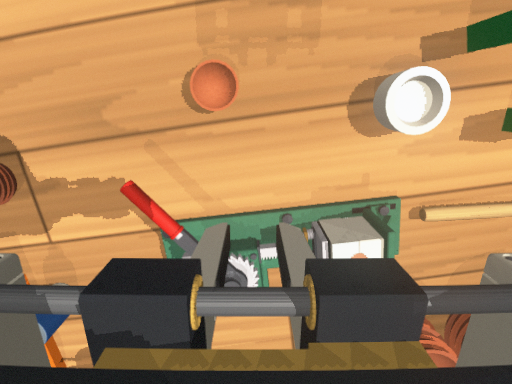

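The lever is at (150,205), 214° (3.735 rad), which matches its rest. The mould at (350,240) is upright and shut with the plate against it, and the lamp and dish haven't moved.

```bash
python3 -c "
from plant import env
env.sign_off(); print(env.get_t())"
```

```text
the job is handed in; nothing more can be done
the job is handed in; nothing more can be done
```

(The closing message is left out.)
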